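# Line up the seasonings by height, running down to the salt bowl

### The arm

A 7-joint arm with a two-finger parallel gripper is mounted at the origin on a cart in front of the work surface, level with it; the furniture and walls round the work are solid. World frame = base frame: x ahead of the robot, y to its left, z up, the work surface at z = 0. Lengths are in m, angles in degrees, forces in N, time in s.
With the tool pointing down it reaches from about 0.4 to 0.85 m from the base axis. Payload 4.5 kg.
Tool frame: the origin (TCP) lies on the mounting face of the last link; the fingertips stand 166 mm ahead of it and the grasp point (between the pads) lies 147 mm ahead of it; z points along the fingers, y is the line along which they close (so a half turn about z gives the same grasp; the last joint's range is limited). The gripper opens to 88 mm and grips with 3 to 60 N. Pads are 18 mm wide; open, the fingers measure 123 mm over their backs; the gripper's body (75 mm by 187 mm) begins 45 mm behind the grasp point.
Start: joints at [66.108, 39.483, -11.15, 89.685, 9.013, 51.709, -12.324], TCP at [0.272, -0.563, 0.405] pointing down, gripper open.
Joint ranges: [-172.22, 172.22], [-26.19, 119.32], [-84.43, 86.54], [7.71, 146.69], [-57.33, 237.33], [2.42, 119.75], [-152.13, 152.13]. Speed limits (degrees/s): [147.25, 147.25, 180, 180, 180, 180, 180].

### API

Orientations are given as a 3x3 rotation matrix whose columns are the frame's x, y, z axes.
In Python, from rig import observe, eyes, job gives the robot as it stands. The module is installed in compiled form; this text tells all that it offers.
- The arm moves only by the tool send_rows, never from a script. Its argument "deltas" is a list of rows, each an object of numbers: "grip": the closure, from 0 (fully open) to 1 (shut); "tx", "ty", "tz": the shift along the tool's x, y, z in cm; "wx", "wy", "wz": the turn, a rotation vector about the tool's x, y, z in degrees. A call has 1 to 20 rows; each row is the pose to reach, as a shift and turn from the pose commanded when the call began, along the tool's axes at that moment; what a row does not reach only later rows make up. A row lasts 1/10 s, in which the tool goes at most 50 mm and 8.59 degrees, less where a joint would pass 70% of its speed; a pose out of reach is approached as far as the arm can. A call with a gripper value outside its range is refused whole. The fingers move at their own pace and stop on an object; the grip force is fixed at half the most. Time passes only in rows, so rows that repeat a pose let the fingers close. It gives the time, the measured TCP pose, the force, the opening and the grip force at its end, in the units of the state.
- observe(): the state, without advancing time (a new reading comes with each control period).
- eyes.get_image(name): name is "scene" or "top" or "wrist"; returns a dict with "color" (384x512x3 uint8, red, green, blue), "intrinsics" (3x3 intrinsics, pixels), "rvec" (rotation vector, rad) and "tvec" (3), from world to camera coordinates, as OpenCV has them; the wrist camera has in their place "hand_eye" (4x4, takes a point from camera to tool coordinates, whose origin is the TCP and whose axes are the flange's). Camera axes: x right, y down, z forward; pixel columns grow to the right and rows downward; lengths in m; the calibration is good to about 2 mm. A picture is of the moment at which its call begins: read the wrist's pose just before it. There is no depth.
- job.hand_in(): hands the job in; it is judged then, once.
Trained networks look in a picture, given as the dict that the camera call returned (one of the last four; its "shot" number tells which), for a name from the list of things; names that differ only in an ending like _2 or _b are one class to them, and where a whole thing is asked for, a point or a joint stands for the part that bears it (a point fixed in the world has none). Each returns a list of dicts, best first, with "score" (0 to 1); they miss things now and then, are a little off and sometimes report something else, mostly with a low value. They report only what shows in the picture. A call takes as long as a camera call.
- eyes.masks_of(thing, picture): "pixels" (384x512 bool, what is visible of it) and "bbox" ([left, top, right, bottom] in pixels, round what is visible of it).
- eyes.spot_point(thing, picture): "xy" ([column, row] in pixels: a listed point, or the origin of a listed thing).
The state is a dict: "time_s": time; "joint_pos": joint angles; "joint_vel": joint speeds; "joint_torque": joint torques, N m; "position": TCP position; "tool_rot": TCP orientation; "contact_force": force on the tool from outside, world axes, zero at the start; "torque": the same for the moment, N m; "grip_width": finger opening in m; "finger_force": force on a finger pad.
Only numpy, scipy, OpenCV 4.12 (cv2) and the standard library are available. Lean on these libraries where they do the work, as an engineer would, in place of code of your own. Each camera call takes 0.05 s, during which the arm holds its last target. There are 200 camera calls.

### The job

Tidy the seasonings onto the board: stand the pepper mill, the spice jar, the salt shaker and the small china jar upright in the middle of the four round dark coasters, one on each, in order of height, so that the shortest is next to the small salt bowl and the tallest is at the other end, by the beaker. Leave the salt bowl and the beaker where they are, and let go of everything.

Things in the scene. Friction and masses are not known exactly. Their poses are not given: they have to be found in the camera images.
- pepper_mill: turned dark brown wooden pepper mill with a small metal button on top, 200 mm high: the tallest. Body up to 58 mm across, to a height of 144 mm; above that the round head, 50 mm across, from 145 to 189 mm up (grasp it there). 0.14 to 0.23 kg. Loose. Origin: centre of the underside, z up its axis; round, so its yaw does not matter. Its foot is not quite even: it may lean by up to 0.04 rad when standing.
- caper_jar: small low white china jar with a flat wooden lid (fixed on), 60 mm high: the shortest. A plain cylinder 52 mm across. 0.1 to 0.19 kg. Loose. Origin: centre of the underside, z up its axis; round, so its yaw does not matter.
- spice_jar: spice jar with a red cap and a dark label, 105 mm high, a plain cylinder 41 mm across: second tallest. About 0.08 to 0.14 kg. Loose. Origin: centre of the underside, z up its axis; round, so its yaw does not matter.
- salt_shaker: white salt shaker with a grey rounded cap, 90 mm high: third tallest, a little lower than the spice jar. Body 44 mm across at its widest, up to 74 mm; cap 34 mm across from there up. 0.075 to 0.13 kg. Loose. Origin: centre of the underside, z up its axis; round, so its yaw does not matter. Its foot is not quite even: it may lean by up to 0.04 rad when standing.
- coaster_1: round dark grey coaster, 74 mm across, 4 mm thick, fixed on a slim light wooden board; the four lie in a straight row about 86 mm apart, numbered 1 to 4 from the robot's left to its right. Origin: centre of its underside, 10 mm above the worktop, so its top, on which a thing stands, is 14 mm above the worktop.
- coaster_2: round dark grey coaster, 74 mm across, 4 mm thick, fixed on a slim light wooden board; the four lie in a straight row about 86 mm apart, numbered 1 to 4 from the robot's left to its right. Origin: centre of its underside, 10 mm above the worktop, so its top, on which a thing stands, is 14 mm above the worktop.
- coaster_3: round dark grey coaster, 74 mm across, 4 mm thick, fixed on a slim light wooden board; the four lie in a straight row about 86 mm apart, numbered 1 to 4 from the robot's left to its right. Origin: centre of its underside, 10 mm above the worktop, so its top, on which a thing stands, is 14 mm above the worktop.
- coaster_4: round dark grey coaster, 74 mm across, 4 mm thick, fixed on a slim light wooden board; the four lie in a straight row about 86 mm apart, numbered 1 to 4 from the robot's left to its right. Origin: centre of its underside, 10 mm above the worktop, so its top, on which a thing stands, is 14 mm above the worktop.
- salt_bowl: small shallow orange-brown wooden bowl of salt, 71 mm across, 23 mm high, standing loose on the worktop (z = 0) just beyond one end of the row, about 110 mm from the nearest coaster; at which end varies. Origin: centre of the underside. It stays where it is.
- beaker: blue and white beaker, 74 mm across, 66 mm high, standing loose on the worktop just beyond the other end of the row. Origin: centre of the underside. It stays where it is.

How it is judged (in metres and radians):
At the end, for the whole second after the job is handed in: Counting from the coaster next to the salt bowl: small china jar, salt shaker, spice jar, pepper mill, each within 15 mm of its coaster's centre, standing on it (origin 9 to 19 mm above the worktop), upright within 0.1 rad and at rest (under 0.02 m/s) (((horizontal distance between salt_bowl and coaster_1 below 0.17 m and horizontal distance between caper_jar and coaster_1 below 0.015 m and horizontal distance between salt_shaker and coaster_2 below 0.015 m and horizontal distance between spice_jar and coaster_3 below 0.015 m and horizontal distance between pepper_mill and coaster_4 below 0.015 m) or (horizontal distance between salt_bowl and coaster_4 below 0.17 m and horizontal distance between caper_jar and coaster_4 below 0.015 m and horizontal distance between salt_shaker and coaster_3 below 0.015 m and horizontal distance between spice_jar and coaster_2 below 0.015 m and horizontal distance between pepper_mill and coaster_1 below 0.015 m)) and height (world z) of caper_jar between 0.009 and 0.019 m and angle between each of caper_jar, salt_shaker, spice_jar, pepper_mill's own z axis and vertical below 0.1 rad and linear speed of each of caper_jar, salt_shaker, spice_jar, pepper_mill below 0.02 m/s and height (world z) of salt_shaker between 0.009 and 0.019 m and height (world z) of spice_jar between 0.009 and 0.019 m and height (world z) of pepper_mill between 0.009 and 0.019 m); the robot touches nothing.
It fails at once if the salt bowl is moved more than 25 mm (distance of salt_bowl from where it was at the start of the episode above 0.025 m).
It fails at once if the beaker is moved more than 25 mm (distance of beaker from where it was at the start of the episode above 0.025 m).
It also fails if it takes over 112 s, if anything falls off the work surface, if the arm or the gripper's body presses on something with over 40 N, if the wrist force passes 120 N, or if a joint passes its speed limit or range.

## Working session

There is one attempt and no reset: what is moved stays moved. The work goes in short steps, Python scripts to look and compute and a tool call to move; the robot and the scene stay as the last step left them, time stands still between calls to the robot, and variables do not carry over. Pictures are saved under pics/ and viewed, at most 14 in all, crops included, and the job is handed in when it is done.

Besides the shell and the picture viewer there is one more tool, called after "Call:" as a command line: name --argument value ..., lists and objects as JSON in quotes. send_rows: Moves the arm, as the interface text tells. Its arguments: {"type":"object","properties":{"deltas":{"type":"array"}},"required":["deltas"]}

```bash
mkdir -p pics; cat > h.py <<'E'
import numpy as np, cv2
from rig import observe, eyes, job
def ray(pic,uv):
    K=np.array(pic["intrinsics"],float)
    d=np.linalg.inv(K)@np.array([uv[0],uv[1],1.])
    if "hand_eye" in pic:
        s=pic["_s"]; T=np.eye(4);T[:3,:3]=np.array(s["tool_rot"]);T[:3,3]=s["position"]
        T=T@np.array(pic["hand_eye"]); return T[:3,3],T[:3,:3]@d
    R=cv2.Rodrigues(np.array(pic["rvec"],float))[0]; t=np.array(pic["tvec"],float).ravel()
    return -R.T@t, R.T@d
def at_z(pic,uv,z):
    o,d=ray(pic,uv); return o+d*(z-o[2])/d[2]
def shot(n):
    s=observe(); p=eyes.get_image(n); p["_s"]=s; return p
def save(p,f): cv2.imwrite("pics/"+f+".png",cv2.cvtColor(p["color"],cv2.COLOR_RGB2BGR))
E
python3 - <<'E'
from h import *
s=observe(); print(s["time_s"],np.round(s["tool_rot"],3).tolist(),s["position"],s["grip_width"])
names=["pepper_mill","caper_jar","spice_jar","salt_shaker","coaster_1","salt_bowl","beaker"]
for n in ["top","scene"]:
    p=shot(n); save(p,n+"0"); print(n,np.round(ray(p,(256,192))[0],3))
    for t in names:
        for r in eyes.spot_point(t,p)[:5 if 'coas' in t else 2]:
            z=.01 if 'coas' in t else 0
            print(t,round(r["score"],2),np.round(r["xy"],1),np.round(at_z(p,r["xy"],z),3))
        for r in eyes.masks_of(t,p)[:4 if 'coas' in t else 2]: print('  mask',round(r["score"],2),r["bbox"],r["pixels"].sum())
E
```

```text
0.0 [[0.9, 0.436, -0.001], [0.436, -0.9, 0.002], [-0.0, -0.002, -1.0]] [ 0.27213324 -0.56226286  0.40390734] 0.08799642169047867
top [0.428 0.078 1.368]
pepper_mill 0.67 [358.8 197.1] [ 0.481 -0.277  0.   ]
  mask 0.81 [352.0, 190.7, 383.8, 208.1] 429
caper_jar 0.7 [329.4 207.2] [ 0.448 -0.172  0.   ]
  mask 0.73 [324.6, 201.5, 338.2, 212.7] 202
spice_jar 0.68 [226.2 200.1] [0.483 0.194 0.   ]
spice_jar 0.59 [364.8 172.8] [ 0.567 -0.302  0.   ]
  mask 0.47 [357.0, 159.9, 378.7, 178.0] 232
salt_shaker 0.54 [328.8 205.6] [ 0.454 -0.17   0.   ]
salt_shaker 0.43 [321.4 171.3] [ 0.577 -0.148  0.   ]
  mask 0.35 [128.8, 180.6, 157.9, 202.2] 438
coaster_1 0.88 [224.9 200.9] [0.479 0.198 0.01 ]
coaster_1 0.78 [177.4 199.3] [0.489 0.367 0.01 ]
coaster_1 0.69 [198.4 197.9] [0.492 0.292 0.01 ]
coaster_1 0.6 [250.4 202.1] [0.473 0.108 0.01 ]
  mask 0.88 [164.6, 191.6, 186.4, 209.6] 335
  mask 0.82 [188.3, 190.3, 211.0, 210.2] 311
  mask 0.77 [216.0, 189.2, 235.6, 213.5] 368
  mask 0.75 [268.9, 196.2, 288.1, 212.9] 353
salt_bowl 0.53 [279.6 203.6] [0.465 0.004 0.   ]
  mask 0.8 [271.4, 194.6, 289
[... 532 characters left out ...]
r 0.58 [293.3 135.4] [ 0.585 -0.142  0.   ]
  mask 0.73 [285.0, 116.5, 304.5, 143.5] 308
coaster_1 0.95 [224.7 221. ] [0.481 0.203 0.01 ]
coaster_1 0.77 [200.3 234. ] [0.492 0.278 0.01 ]
coaster_1 0.7 [172.  250.2] [0.501 0.365 0.01 ]
coaster_1 0.62 [249.3 201.5] [0.486 0.112 0.01 ]
coaster_1 0.36 [328.3 160.4] [ 0.447 -0.156  0.01 ]
  mask 0.92 [239.3, 192.2, 264.3, 218.8] 486
  mask 0.89 [157.8, 239.8, 185.1, 269.8] 596
  mask 0.86 [185.6, 219.4, 209.6, 244.4] 525
  mask 0.57 [211.6, 212.0, 237.6, 231.9] 481
salt_bowl 0.95 [281.6 191.3] [0.458 0.015 0.   ]
  mask 0.71 [271.3, 179.2, 296.9, 197.0] 451
beaker 0.93 [132.8 268.6] [0.527 0.473 0.   ]
  mask 0.89 [110.6, 249.6, 142.7, 280.7] 888
```

View pics/top0.png

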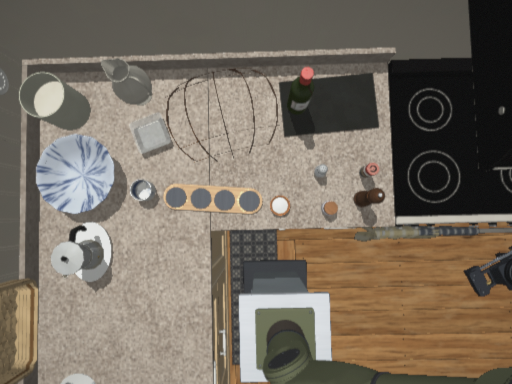

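View pics/scene0.png

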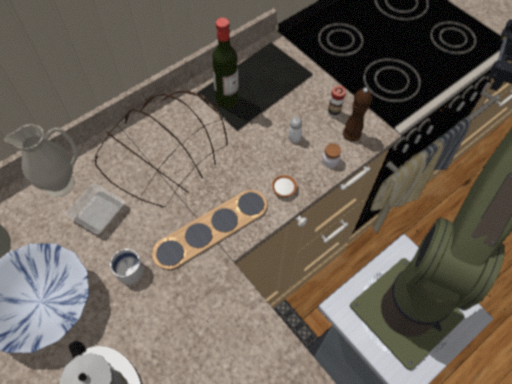

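The bowl (top image pixel 280,206) is next to coaster 4 (249,201) and the beaker (143,190) is next to coaster 1 (176,196). All four seasonings stand upright on the right: mill at 359,197, spice jar at 366,173, shaker at 321,172 and caper jar at 330,207. So the mill goes to coaster 1, spice to 2, shaker to 3 and caper to 4. I'll move above them with the fingers closing along world x and look from there.

Call:
send_rows --deltas '[{"tx": 31,"ty": -22.8,"tz": -8,"wz": -64.2,"grip": 0},{"tx": 31,"ty": -22.8,"tz": -8,"wz": -64.2,"grip": 0},{"tx": 31,"ty": -22.8,"tz": -8,"wz": -64.2,"grip": 0},{"tx": 31,"ty": -22.8,"tz": -8,"wz": -64.2,"grip": 0},{"tx": 31,"ty": -22.8,"tz": -8,"wz": -64.2,"grip": 0},{"tx": 31,"ty": -22.8,"tz": -8,"wz": -64.2,"grip": 0},{"tx": 31,"ty": -22.8,"tz": -8,"wz": -64.2,"grip": 0},{"tx": 31,"ty": -22.8,"tz": -8,"wz": -64.2,"grip": 0},{"tx": 31,"ty": -22.8,"tz": -8,"wz": -64.2,"grip": 0},{"tx": 31,"ty": -22.8,"tz": -8,"wz": -64.2,"grip": 0},{"tx": 31,"ty": -22.8,"tz": -8,"wz": -64.2,"grip": 0},{"tx": 31,"ty": -22.8,"tz": -8,"wz": -64.2,"grip": 0},{"tx": 31,"ty": -22.8,"tz": -8,"wz": -64.2,"grip": 0},{"tx": 31,"ty": -22.8,"tz": -8,"wz": -64.2,"grip": 0}]'

```text
invalid input at $.deltas[0]: expected keys grip, tx, ty, tz, wx, wy, wz
```

```bash
python3 - <<'E'
from h import *
p=shot("wrist"); s=p["_s"]; save(p,"w1"); print(s["time_s"],np.round(s["tool_rot"],3).tolist(),s["position"],np.round(s["joint_pos"],0))
print(np.round(ray(p,(256,192)),3), p["intrinsics"][0][0])
for t in ["pepper_mill","caper_jar","spice_jar","salt_shaker"]:
    for r in eyes.spot_point(t,p)[:2]: print(t,round(r["score"],2),np.round(r["xy"],1),np.round(at_z(p,r["xy"],0),3))
    for r in eyes.masks_of(t,p)[:2]: print('  mask',round(r["score"],2),r["bbox"],r["pixels"].sum())
E
```

```text
1.5 [[0.9, 0.436, 0.0], [0.436, -0.9, -0.0], [-0.0, 0.0, -1.0]] [ 0.27228609 -0.56257507  0.40476083] [ 66.  39. -11.  90.   9.  52. -12.]
[[ 0.338 -0.531  0.384]
 [-0.247 -0.135 -0.96 ]] 295.6376649615055
```

View pics/w1.png

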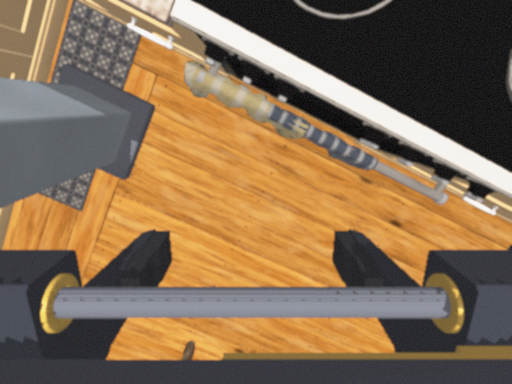

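That picture only shows the floor and the open fingers, because the move was refused: every row needs all the keys. Resending.

Call:
send_rows --deltas '[{"tx": 31,"ty": -22.8,"tz": -8,"wx": 0,"wy": 0,"wz": -64.2,"grip": 0},{"tx": 31,"ty": -22.8,"tz": -8,"wx": 0,"wy": 0,"wz": -64.2,"grip": 0},{"tx": 31,"ty": -22.8,"tz": -8,"wx": 0,"wy": 0,"wz": -64.2,"grip": 0},{"tx": 31,"ty": -22.8,"tz": -8,"wx": 0,"wy": 0,"wz": -64.2,"grip": 0},{"tx": 31,"ty": -22.8,"tz": -8,"wx": 0,"wy": 0,"wz": -64.2,"grip": 0},{"tx": 31,"ty": -22.8,"tz": -8,"wx": 0,"wy": 0,"wz": -64.2,"grip": 0},{"tx": 31,"ty": -22.8,"tz": -8,"wx": 0,"wy": 0,"wz": -64.2,"grip": 0},{"tx": 31,"ty": -22.8,"tz": -8,"wx": 0,"wy": 0,"wz": -64.2,"grip": 0},{"tx": 31,"ty": -22.8,"tz": -8,"wx": 0,"wy": 0,"wz": -64.2,"grip": 0},{"tx": 31,"ty": -22.8,"tz": -8,"wx": 0,"wy": 0,"wz": -64.2,"grip": 0},{"tx": 31,"ty": -22.8,"tz": -8,"wx": 0,"wy": 0,"wz": -64.2,"grip": 0},{"tx": 31,"ty": -22.8,"tz": -8,"wx": 0,"wy": 0,"wz": -64.2,"grip": 0},{"tx": 31,"ty": -22.8,"tz": -8,"wx": 0,"wy": 0,"wz": -64.2,"grip": 0},{"tx": 31,"ty": -22.8,"tz": -8,"wx": 0,"wy": 0,"wz": -64.2,"grip": 0}]'

```text
time_s: 3.35
position: [0.4517, -0.223, 0.4845]
tool_rot: [[0.001, 1.0, -0.0], [1.0, -0.001, -0.0], [-0.0, -0.0, -1.0]]
contact_force: [0.0, -0.0, -0.2]
grip_width: 0.0883
finger_force: 0.0
```

```bash
cat > look.py <<'E'
from h import *
import sys
def look(names,f):
    p=shot("wrist"); s=p["_s"]; save(p,f); print(s["time_s"],np.round(s["tool_rot"],3).tolist(),s["position"],np.round(s["joint_pos"],0))
    for t in names:
        for r in eyes.spot_point(t,p)[:4]: print(t,round(r["score"],2),np.round(r["xy"],1),np.round(at_z(p,r["xy"],.01 if 'coas' in t else 0),3))
        for r in eyes.masks_of(t,p)[:4]:
            b=r["bbox"]; print('  mask',round(r["score"],2),np.round(b),r["pixels"].sum())
    return p
if __name__=="__main__": look(sys.argv[2:],sys.argv[1])
E
python3 look.py w2 pepper_mill caper_jar spice_jar salt_shaker
```

```text
3.35 [[0.001, 1.0, -0.0], [1.0, -0.001, -0.0], [-0.0, -0.0, -1.0]] [ 0.45165126 -0.22300761  0.48452966] [ 42.  27. -32. 103.  17.  55.   3.]
pepper_mill 0.97 [266.7 190.8] [ 0.475 -0.283  0.   ]
  mask 0.61 [249. 175. 303. 261.] 3012
caper_jar 0.89 [249.5 113.3] [ 0.447 -0.161  0.   ]
  mask 0.85 [232.  97. 265. 136.] 1033
spice_jar 0.83 [325.7 199.8] [ 0.572 -0.299  0.   ]
  mask 0.76 [314. 191. 359. 228.] 1277
salt_shaker 0.81 [337.5  98.6] [ 0.579 -0.14   0.   ]
  mask 0.59 [324.  81. 370. 115.] 1154
```

View pics/w2.png

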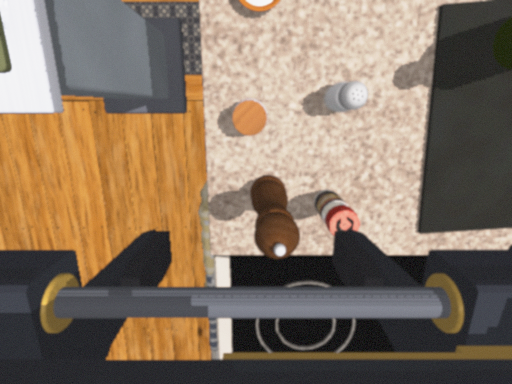

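This wrist view shows all four standing: the mill with its button at 280,250, the caper lid at 250,117, the spice cap centre near 343,221 and the shaker cap at 352,95. I'll check the tops at their known heights and fit the coasters by colour in the top and scene pictures.

```bash
python3 - <<'E'
from h import *
p=shot("wrist")
for n,uv,z in [("mill",(280,250),.2),("caper",(249.5,118),.06),("spice",(343,221),.105),("shaker",(352,95.5),.088)]:
    print(n,np.round(at_z(p,uv,z),3))
for n in ["top","scene"]:
    q=shot(n); K=q["intrinsics"]
    g=[]
    for r in eyes.masks_of("coaster_1",q)[:6]:
        m=r["pixels"].astype(np.uint8); M=cv2.moments(m,True); c=(M["m10"]/M["m00"],M["m01"]/M["m00"])
        print(n,round(r["score"],2),m.sum(),np.round(at_z(q,c,.014),3))
    img=q["color"].astype(int); mx=img.max(2)
    o=[(190,180,270,215)] if 0 else None
    x0,y0,x1,y1=(160,180,266,220) if n=="top" else (150,185,272,275)
    m=((mx<85)).astype(np.uint8); m2=np.zeros_like(m); m2[y0:y1,x0:x1]=m[y0:y1,x0:x1]
    k,l,st,ce=cv2.connectedComponentsWithStats(m2)
    for i in range(1,k):
        if st[i,4]>150: print(" cc",st[i].tolist(),np.round(at_z(q,ce[i],.014),3))
E
```

```text
mill [ 0.479 -0.286  0.2  ]
caper [ 0.448 -0.165  0.06 ]
spice [ 0.57  -0.293  0.105]
shaker [ 0.572 -0.137  0.088]
top 0.92 326 [0.478 0.112 0.014]
top 0.9 320 [0.497 0.374 0.014]
top 0.59 336 [0.493 0.285 0.014]
scene 0.94 522 [0.492 0.285 0.014]
scene 0.89 462 [0.483 0.203 0.014]
scene 0.78 573 [0.497 0.374 0.014]
scene 0.67 438 [0.479 0.116 0.014]
```

Measurements agree. The coasters are c1 (0.497,0.373), c2 (0.491,0.286), c3 (0.485,0.200) and c4 (0.478,0.114). Picking up the mill first.

Call:
send_rows --deltas '[{"tx": -6.2,"ty": 2.6,"tz": 0,"wx": 0,"wy": 0,"wz": 0,"grip": 0},{"tx": -6.2,"ty": 2.6,"tz": 0,"wx": 0,"wy": 0,"wz": 0,"grip": 0},{"tx": -6.2,"ty": 2.6,"tz": 4,"wx": 0,"wy": 0,"wz": 0,"grip": 0},{"tx": -6.2,"ty": 2.6,"tz": 8,"wx": 0,"wy": 0,"wz": 0,"grip": 0},{"tx": -6.2,"ty": 2.6,"tz": 12,"wx": 0,"wy": 0,"wz": 0,"grip": 0},{"tx": -6.2,"ty": 2.6,"tz": 15,"wx": 0,"wy": 0,"wz": 0,"grip": 0},{"tx": -6.2,"ty": 2.6,"tz": 17,"wx": 0,"wy": 0,"wz": 0,"grip": 0},{"tx": -6.2,"ty": 2.6,"tz": 17,"wx": 0,"wy": 0,"wz": 0,"grip": 0},{"tx": -6.2,"ty": 2.6,"tz": 17,"wx": 0,"wy": 0,"wz": 0,"grip": 0.2},{"tx": -6.2,"ty": 2.6,"tz": 17,"wx": 0,"wy": 0,"wz": 0,"grip": 0.3},{"tx": -6.2,"ty": 2.6,"tz": 17,"wx": 0,"wy": 0,"wz": 0,"grip": 0.4},{"tx": -6.2,"ty": 2.6,"tz": 17,"wx": 0,"wy": 0,"wz": 0,"grip": 1},{"tx": -6.2,"ty": 2.6,"tz": 17,"wx": 0,"wy": 0,"wz": 0,"grip": 1},{"tx": -6.2,"ty": 2.6,"tz": 17,"wx": 0,"wy": 0,"wz": 0,"grip": 1},{"tx": -6.2,"ty": 2.6,"tz": 17,"wx": 0,"wy": 0,"wz": 0,"grip": 1},{"tx": -6.2,"ty": 2.6,"tz": 17,"wx": 0,"wy": 0,"wz": 0,"grip": 1}]'

```text
time_s: 5.65
position: [0.4782, -0.2843, 0.3152]
tool_rot: [[-0.001, 1.0, 0.001], [1.0, 0.001, -0.001], [-0.001, 0.001, -1.0]]
contact_force: [-0.6, -0.4, 5.7]
grip_width: 0.0479
finger_force: 29.6
```

Call:
send_rows --deltas '[{"tx": 0,"ty": 0,"tz": -2,"wx": 0,"wy": 0,"wz": 0,"grip": 1},{"tx": 0,"ty": 0,"tz": -4,"wx": 0,"wy": 0,"wz": 0,"grip": 1},{"tx": 0,"ty": 0,"tz": -7,"wx": 0,"wy": 0,"wz": 0,"grip": 1},{"tx": 0,"ty": 0,"tz": -10,"wx": 0,"wy": 0,"wz": 0,"grip": 1},{"tx": 0,"ty": 0,"tz": -10,"wx": 0,"wy": 0,"wz": 0,"grip": 1},{"tx": 0,"ty": 0,"tz": -10,"wx": 0,"wy": 0,"wz": 0,"grip": 1}]'

```text
time_s: 6.25
position: [0.4776, -0.2843, 0.4142]
tool_rot: [[-0.0, 1.0, -0.001], [1.0, 0.0, -0.0], [-0.0, -0.001, -1.0]]
contact_force: [-1.1, 0.5, -3.4]
grip_width: 0.0478
finger_force: 29.7
```

```bash
python3 - <<'E'
from h import *
s=observe(); print(s["position"],s["grip_width"])
p=shot("scene"); q=shot("wrist")
a=p["color"][20:180,270:430]; b=q["color"]
a=cv2.resize(a,(384,384),interpolation=cv2.INTER_CUBIC)
o=np.hstack([a,b[:, :410]]); cv2.imwrite("pics/m1.png",o[...,::-1])
for t,pp in (("scene",p),("wrist",q)):
    for r in eyes.spot_point("pepper_mill",pp)[:1]: print(t,r["score"],np.round(r["xy"]),np.round(at_z(pp,r["xy"],.1),3))
E
```

```text
[ 0.47763892 -0.28428699  0.41416582] 0.04779424349621543
scene 0.91 [356. 114.] [ 0.477 -0.278  0.1  ]
wrist 0.91 [254. 178.] [ 0.478 -0.281  0.1  ]
```

View pics/m1.png

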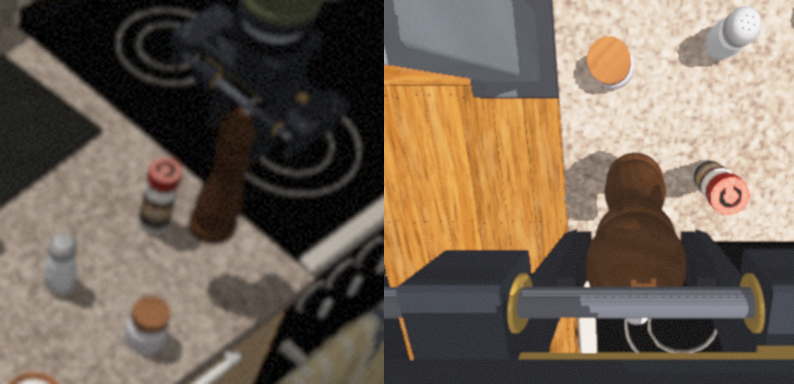

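The mill hangs straight in the fingers, base near (0.478,-0.281). Carrying it gently to coaster 1.

Call:
send_rows --deltas '[{"tx": 1,"ty": 0,"tz": 0,"wx": 0,"wy": 0,"wz": 0,"grip": 1},{"tx": 3,"ty": 0.2,"tz": 0,"wx": 0,"wy": 0,"wz": 0,"grip": 1},{"tx": 6,"ty": 0.4,"tz": 0,"wx": 0,"wy": 0,"wz": 0,"grip": 1},{"tx": 10,"ty": 0.6,"tz": 0,"wx": 0,"wy": 0,"wz": 0,"grip": 1},{"tx": 14.5,"ty": 0.8,"tz": 0,"wx": 0,"wy": 0,"wz": 0,"grip": 1},{"tx": 19,"ty": 1,"tz": 0,"wx": 0,"wy": 0,"wz": 0,"grip": 1},{"tx": 23.5,"ty": 1.2,"tz": 0,"wx": 0,"wy": 0,"wz": 0,"grip": 1},{"tx": 28,"ty": 1.4,"tz": 0,"wx": 0,"wy": 0,"wz": 0,"grip": 1},{"tx": 32.5,"ty": 1.6,"tz": 0,"wx": 0,"wy": 0,"wz": 0,"grip": 1},{"tx": 37,"ty": 1.8,"tz": 0,"wx": 0,"wy": 0,"wz": 0,"grip": 1},{"tx": 41.5,"ty": 1.9,"tz": 0,"wx": 0,"wy": 0,"wz": 0,"grip": 1},{"tx": 46,"ty": 1.9,"tz": 0,"wx": 0,"wy": 0,"wz": 0,"grip": 1},{"tx": 50.5,"ty": 1.9,"tz": 0,"wx": 0,"wy": 0,"wz": 0,"grip": 1},{"tx": 55,"ty": 1.9,"tz": 0,"wx": 0,"wy": 0,"wz": 0,"grip": 1},{"tx": 59,"ty": 1.9,"tz": 0,"wx": 0,"wy": 0,"wz": 0,"grip": 1},{"tx": 62,"ty": 1.9,"tz": 0,"wx": 0,"wy": 0,"wz": 0,"grip": 1},{"tx": 64.2,"ty": 1.9,"tz": 0,"wx": 0,"wy": 0,"wz": 0,"grip": 1},{"tx": 65.4,"ty": 1.9,"tz": 0,"wx": 0,"wy": 0,"wz": 0,"grip": 1},{"tx": 65.4,"ty": 1.9,"tz": 0,"wx": 0,"wy": 0,"wz": 0,"grip": 1},{"tx": 65.4,"ty": 1.9,"tz": 0,"wx": 0,"wy": 0,"wz": 0,"grip": 1}]'

```text
time_s: 8.45
position: [0.4967, 0.3686, 0.4142]
tool_rot: [[0.0, 1.0, -0.001], [1.0, -0.0, -0.002], [-0.002, -0.001, -1.0]]
contact_force: [1.2, -0.4, -2.1]
grip_width: 0.0478
finger_force: 29.7
```

```bash
python3 - <<'E'
from h import *
from look import look
q=look(["pepper_mill","coaster_1"],"w3")
for r in eyes.spot_point("pepper_mill",q)[:1]: print(np.round(at_z(q,r["xy"],.099),3))
for r in eyes.masks_of("coaster_1",q)[:4]:
    M=cv2.moments(r["pixels"].astype(np.uint8),True); print(np.round(at_z(q,(M["m10"]/M["m00"],M["m01"]/M["m00"]),.014),3))
E
```

```text
8.45 [[0.0, 1.0, -0.001], [1.0, -0.0, -0.002], [-0.002, -0.001, -1.0]] [0.49672741 0.36861531 0.41420676] [-27.  40. -25.  90.  19.  55. -58.]
pepper_mill 0.76 [249.6 184.4] [0.493 0.337 0.   ]
  mask 0.82 [202. 155. 303. 325.] 9728
coaster_1 0.75 [254.2 158.3] [0.499 0.375 0.01 ]
coaster_1 0.66 [240.3 323.7] [0.478 0.115 0.01 ]
coaster_1 0.53 [273.1  71.6] [0.521 0.48  0.01 ]
  mask 0.93 [218. 320. 265. 348.] 949
  mask 0.76 [229. 133. 281. 173.] 1301
[0.494 0.363 0.099]
[0.477 0.105 0.014]
[0.5   0.389 0.014]
```

View pics/w3.png

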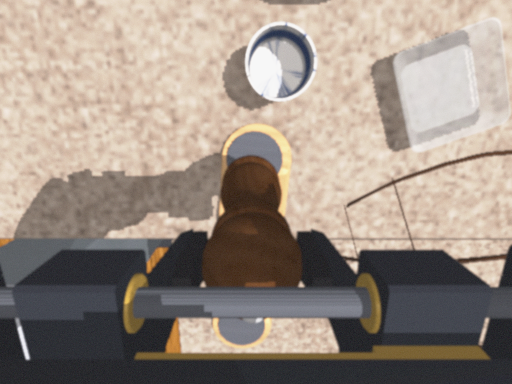

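The mill is above coaster 1 (coaster at 254,150, foot's far edge at row 155). One quick check of the foot edge before lowering.

```bash
python3 - <<'E'
from h import *
q=shot("wrist"); r=eyes.masks_of("pepper_mill",q)[0]["pixels"]
ys=np.where(r.any(1))[0]; print(ys[0])
for y in (ys[0],165,175,185): 
    xs=np.where(r[y])[0]; print(y,xs[[0,-1]],np.round(at_z(q,((xs[0]+xs[-1])/2,y),.099),4))
for r in eyes.spot_point("pepper_mill",q)[:1]: print(r["xy"],np.round(at_z(q,r["xy"],.099),3))
p=shot("scene")
for r in eyes.spot_point("pepper_mill",p)[:1]: print(r["xy"],np.round(at_z(p,r["xy"],.099),3))
E
```

```text
153
153 [249 255] [0.4965 0.3968 0.099 ]
165 [228 273] [0.495  0.3846 0.099 ]
175 [223 277] [0.4944 0.3742 0.099 ]
185 [221 279] [0.4944 0.3637 0.099 ]
[252.3, 179.1] [0.497 0.37  0.099]
```

Call:
send_rows --deltas '[{"tx": 0.4,"ty": 0.2,"tz": 2,"wx": 0,"wy": 0,"wz": 0,"grip": 1},{"tx": 0.4,"ty": 0.2,"tz": 4,"wx": 0,"wy": 0,"wz": 0,"grip": 1},{"tx": 0.4,"ty": 0.2,"tz": 6,"wx": 0,"wy": 0,"wz": 0,"grip": 1},{"tx": 0.4,"ty": 0.2,"tz": 7.4,"wx": 0,"wy": 0,"wz": 0,"grip": 1},{"tx": 0.4,"ty": 0.2,"tz": 8,"wx": 0,"wy": 0,"wz": 0,"grip": 1},{"tx": 0.4,"ty": 0.2,"tz": 8.3,"wx": 0,"wy": 0,"wz": 0,"grip": 1},{"tx": 0.4,"ty": 0.2,"tz": 8.4,"wx": 0,"wy": 0,"wz": 0,"grip": 1},{"tx": 0.4,"ty": 0.2,"tz": 8.4,"wx": 0,"wy": 0,"wz": 0,"grip": 1}]'

```text
time_s: 9.85
position: [0.4989, 0.374, 0.3314]
tool_rot: [[-0.0, 1.0, 0.001], [1.0, 0.0, 0.001], [0.001, 0.001, -1.0]]
contact_force: [-0.6, -0.5, -2.3]
grip_width: 0.0475
finger_force: 29.7
```

Call:
send_rows --deltas '[{"tx": 0,"ty": 0,"tz": 0.1,"wx": 0,"wy": 0,"wz": 0,"grip": 1},{"tx": 0,"ty": 0,"tz": 0.2,"wx": 0,"wy": 0,"wz": 0,"grip": 1},{"tx": 0,"ty": 0,"tz": 0.2,"wx": 0,"wy": 0,"wz": 0,"grip": 1},{"tx": 0,"ty": 0,"tz": 0.2,"wx": 0,"wy": 0,"wz": 0,"grip": 1}]'

```text
time_s: 10.25
position: [0.4989, 0.3739, 0.3293]
tool_rot: [[-0.0, 1.0, 0.001], [1.0, 0.0, 0.001], [0.001, 0.001, -1.0]]
contact_force: [0.1, 0.0, 2.6]
grip_width: 0.0478
finger_force: 29.9
```

Call:
send_rows --deltas '[{"tx": 0,"ty": 0,"tz": 0,"wx": 0,"wy": 0,"wz": 0,"grip": 0.35},{"tx": 0,"ty": 0,"tz": 0,"wx": 0,"wy": 0,"wz": 0,"grip": 0.2},{"tx": 0,"ty": 0,"tz": 0,"wx": 0,"wy": 0,"wz": 0,"grip": 0},{"tx": 0,"ty": 0,"tz": 0,"wx": 0,"wy": 0,"wz": 0,"grip": 0},{"tx": 0,"ty": 0,"tz": -2,"wx": 0,"wy": 0,"wz": 0,"grip": 0},{"tx": 0,"ty": 0,"tz": -5,"wx": 0,"wy": 0,"wz": 0,"grip": 0},{"tx": 0,"ty": 0,"tz": -9,"wx": 0,"wy": 0,"wz": 0,"grip": 0},{"tx": 0,"ty": 0,"tz": -13,"wx": 0,"wy": 0,"wz": 0,"grip": 0},{"tx": -5,"ty": 0.5,"tz": -13,"wx": 0,"wy": 0,"wz": 0,"grip": 0},{"tx": -15,"ty": 1.5,"tz": -13,"wx": 0,"wy": 0,"wz": 0,"grip": 0},{"tx": -15,"ty": 1.5,"tz": -13,"wx": 0,"wy": 0,"wz": 0,"grip": 0},{"tx": -15,"ty": 1.5,"tz": -13,"wx": 0,"wy": 0,"wz": 0,"grip": 0}]'

```text
time_s: 11.45
position: [0.5157, 0.2153, 0.4582]
tool_rot: [[0.012, 1.0, 0.0], [1.0, -0.012, -0.008], [-0.008, 0.0, -1.0]]
contact_force: [-0.5, 0.1, 0.4]
grip_width: 0.0879
finger_force: 0.0
```

```bash
python3 - <<'E'
from h import *
p=shot("scene"); q=shot("wrist")
s=observe(); print(s["position"],s["time_s"])
for t,pp in (("scene",p),("wrist",q)):
    for r in eyes.spot_point("pepper_mill",pp)[:1]: print(t,r["score"],np.round(r["xy"]),np.round(at_z(pp,r["xy"],.014),3))
    for r in eyes.masks_of("coaster_1",pp)[:4]:
        M=cv2.moments(r["pixels"].astype(np.uint8),True); print(np.round(at_z(pp,(M["m10"]/M["m00"],M["m01"]/M["m00"]),.014),3))
a=cv2.resize(p["color"][140:300,90:310],(528,384)); cv2.imwrite("pics/m2.png",np.hstack([a,q["color"][:,130:400]])[...,::-1])
E
```

```text
[0.51420635 0.22231244 0.45880755] 11.55
scene 0.56 [169. 250.] [0.505 0.37  0.014]
[0.484 0.203 0.014]
[0.478 0.116 0.014]
[0.49  0.286 0.014]
[0.484 0.378 0.014]
wrist 0.57 [237.  38.] [0.496 0.374 0.014]
[0.478 0.114 0.014]
[0.484 0.203 0.014]
[0.507 0.357 0.014]
[0.492 0.286 0.014]
```

View pics/m2.png

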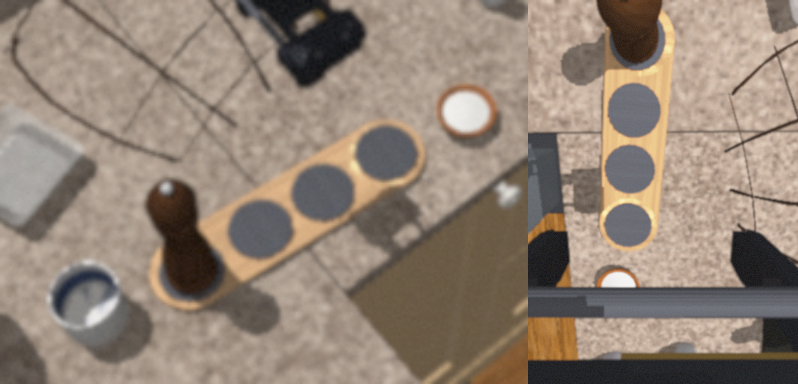

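The mill stands upright and centred on coaster 1 (wrist view 637,38; coasters 2 to 4 free). Next, the spice jar.

Call:
send_rows --deltas '[{"tx": -13,"ty": 1.4,"tz": 0,"wx": 0,"wy": 0,"wz": 0,"grip": 0},{"tx": -26,"ty": 2.8,"tz": 0,"wx": 0,"wy": 0,"wz": 0,"grip": 0},{"tx": -52,"ty": 5.7,"tz": 0,"wx": 0,"wy": 0,"wz": 0,"grip": 0},{"tx": -52,"ty": 5.7,"tz": 0,"wx": 0,"wy": 0,"wz": 0,"grip": 0},{"tx": -52,"ty": 5.7,"tz": 0,"wx": 0,"wy": 0,"wz": 0,"grip": 0},{"tx": -52,"ty": 5.7,"tz": 0,"wx": 0,"wy": 0,"wz": 0,"grip": 0},{"tx": -52,"ty": 5.7,"tz": 0,"wx": 0,"wy": 0,"wz": 0,"grip": 0},{"tx": -52,"ty": 5.7,"tz": 0,"wx": 0,"wy": 0,"wz": 0,"grip": 0},{"tx": -52,"ty": 5.7,"tz": 0,"wx": 0,"wy": 0,"wz": 0,"grip": 0},{"tx": -52,"ty": 5.7,"tz": 0,"wx": 0,"wy": 0,"wz": 0,"grip": 0},{"tx": -52,"ty": 5.7,"tz": 0,"wx": 0,"wy": 0,"wz": 0,"grip": 0},{"tx": -52,"ty": 5.7,"tz": 0,"wx": 0,"wy": 0,"wz": 0,"grip": 0},{"tx": -52,"ty": 5.7,"tz": 4,"wx": 0,"wy": 0,"wz": 0,"grip": 0},{"tx": -52,"ty": 5.7,"tz": 8,"wx": 0,"wy": 0,"wz": 0,"grip": 0},{"tx": -52,"ty": 5.7,"tz": 8,"wx": 0,"wy": 0,"wz": 0,"grip": 0},{"tx": -52,"ty": 5.7,"tz": 8,"wx": 0,"wy": 0,"wz": 0,"grip": 0}]'

```text
time_s: 13.35
position: [0.572, -0.2943, 0.3792]
tool_rot: [[-0.003, 1.0, -0.0], [1.0, 0.003, 0.001], [0.001, -0.0, -1.0]]
contact_force: [1.0, 0.1, 0.8]
grip_width: 0.0876
finger_force: 0.0
```

```bash
python3 look.py w4 spice_jar caper_jar salt_shaker
```

```text
13.35 [[-0.003, 1.0, -0.0], [1.0, 0.003, 0.001], [0.001, -0.0, -1.0]] [ 0.57196116 -0.29428881  0.37916875] [ 37.  44. -26.  87.  22.  54.   5.]
spice_jar 0.94 [251.2 173. ] [ 0.57  -0.301  0.   ]
  mask 0.64 [231. 157. 276. 215.] 2162
caper_jar 0.73 [138.9  51.7] [ 0.445 -0.164  0.   ]
  mask 0.91 [ 94.  12. 166.  80.] 3324
salt_shaker 0.94 [258.3  24.6] [ 0.578 -0.136  0.   ]
  mask 0.56 [238.   0. 283.  50.] 1710
```

Call:
send_rows --deltas '[{"tx": -0.3,"ty": -0.1,"tz": 4,"wx": 0,"wy": 0,"wz": 0,"grip": 0},{"tx": -0.3,"ty": -0.1,"tz": 8,"wx": 0,"wy": 0,"wz": 0,"grip": 0},{"tx": -0.3,"ty": -0.1,"tz": 12,"wx": 0,"wy": 0,"wz": 0,"grip": 0},{"tx": -0.3,"ty": -0.1,"tz": 15,"wx": 0,"wy": 0,"wz": 0,"grip": 0},{"tx": -0.3,"ty": -0.1,"tz": 16.2,"wx": 0,"wy": 0,"wz": 0,"grip": 0},{"tx": -0.3,"ty": -0.1,"tz": 16.2,"wx": 0,"wy": 0,"wz": 0,"grip": 0},{"tx": -0.3,"ty": -0.1,"tz": 16.2,"wx": 0,"wy": 0,"wz": 0,"grip": 0.3},{"tx": -0.3,"ty": -0.1,"tz": 16.2,"wx": 0,"wy": 0,"wz": 0,"grip": 0.4},{"tx": -0.3,"ty": -0.1,"tz": 16.2,"wx": 0,"wy": 0,"wz": 0,"grip": 0.5},{"tx": -0.3,"ty": -0.1,"tz": 16.2,"wx": 0,"wy": 0,"wz": 0,"grip": 1},{"tx": -0.3,"ty": -0.1,"tz": 16.2,"wx": 0,"wy": 0,"wz": 0,"grip": 1},{"tx": -0.3,"ty": -0.1,"tz": 16.2,"wx": 0,"wy": 0,"wz": 0,"grip": 1},{"tx": -0.3,"ty": -0.1,"tz": 16.2,"wx": 0,"wy": 0,"wz": 0,"grip": 1}]'

```text
time_s: 15.0
position: [0.5702, -0.2992, 0.2169]
tool_rot: [[-0.001, 1.0, 0.001], [1.0, 0.001, -0.0], [-0.0, 0.001, -1.0]]
contact_force: [0.0, -0.8, 0.9]
grip_width: 0.0402
finger_force: 29.9
```

Spice jar gripped. The wrist camera sits on the +y side of the tool, where it could meet the mill, so I'll carry the jar high and turn the tool half round before lowering.

Call:
send_rows --deltas '[{"tx": 0,"ty": 0,"tz": -2,"wx": 0,"wy": 0,"wz": 0,"grip": 1},{"tx": 0,"ty": 0,"tz": -5,"wx": 0,"wy": 0,"wz": 0,"grip": 1},{"tx": 1,"ty": -0.2,"tz": -9,"wx": 0,"wy": 0,"wz": 0,"grip": 1},{"tx": 3,"ty": -0.4,"tz": -13,"wx": 0,"wy": 0,"wz": 0,"grip": 1},{"tx": 6,"ty": -0.8,"tz": -16,"wx": 0,"wy": 0,"wz": 0,"grip": 1},{"tx": 10,"ty": -1.4,"tz": -18,"wx": 0,"wy": 0,"wz": 0,"grip": 1},{"tx": 14,"ty": -2,"tz": -18,"wx": 0,"wy": 0,"wz": 0,"grip": 1},{"tx": 18,"ty": -2.6,"tz": -18,"wx": 0,"wy": 0,"wz": 0,"grip": 1},{"tx": 22,"ty": -3.2,"tz": -18,"wx": 0,"wy": 0,"wz": 0,"grip": 1},{"tx": 26,"ty": -3.8,"tz": -18,"wx": 0,"wy": 0,"wz": 0,"grip": 1},{"tx": 30,"ty": -4.4,"tz": -18,"wx": 0,"wy": 0,"wz": 0,"grip": 1},{"tx": 34,"ty": -5,"tz": -18,"wx": 0,"wy": 0,"wz": 0,"grip": 1},{"tx": 38,"ty": -5.6,"tz": -18,"wx": 0,"wy": 0,"wz": 0,"grip": 1},{"tx": 42,"ty": -6.2,"tz": -18,"wx": 0,"wy": 0,"wz": 0,"grip": 1},{"tx": 46,"ty": -6.8,"tz": -18,"wx": 0,"wy": 0,"wz": 0,"grip": 1},{"tx": 50,"ty": -7.3,"tz": -18,"wx": 0,"wy": 0,"wz": 0,"grip": 1},{"tx": 54,"ty": -7.7,"tz": -18,"wx": 0,"wy": 0,"wz": 0,"grip": 1},{"tx": 57,"ty": -7.9,"tz": -18,"wx": 0,"wy": 0,"wz": 0,"grip": 1},{"tx": 58.5,"ty": -7.9,"tz": -18,"wx": 0,"wy": 0,"wz": 0,"grip": 1},{"tx": 58.5,"ty": -7.9,"tz": -18,"wx": 0,"wy": 0,"wz": 0,"grip": 1}]'

```text
time_s: 17.0
position: [0.4902, 0.2876, 0.3966]
tool_rot: [[-0.004, 1.0, -0.0], [1.0, 0.004, 0.001], [0.001, -0.0, -1.0]]
contact_force: [-0.5, -0.6, -0.5]
grip_width: 0.0398
finger_force: 29.9
```

Call:
send_rows --deltas '[{"tx": 0,"ty": 0,"tz": 0,"wx": 0,"wy": 0,"wz": -45,"grip": 1},{"tx": 0,"ty": 0,"tz": 0,"wx": 0,"wy": 0,"wz": -90,"grip": 1},{"tx": 0,"ty": 0,"tz": 0,"wx": 0,"wy": 0,"wz": -90,"grip": 1},{"tx": 0,"ty": 0,"tz": 0,"wx": 0,"wy": 0,"wz": -90,"grip": 1},{"tx": 0,"ty": 0,"tz": 0,"wx": 0,"wy": 0,"wz": -90,"grip": 1},{"tx": 0,"ty": 0,"tz": 0,"wx": 0,"wy": 0,"wz": -90,"grip": 1},{"tx": 0,"ty": 0,"tz": 0,"wx": 0,"wy": 0,"wz": -90,"grip": 1},{"tx": 0,"ty": 0,"tz": 0,"wx": 0,"wy": 0,"wz": -90,"grip": 1},{"tx": 0,"ty": 0,"tz": 0,"wx": 0,"wy": 0,"wz": -90,"grip": 1},{"tx": 0,"ty": 0,"tz": 0,"wx": 0,"wy": 0,"wz": -90,"grip": 1},{"tx": 0,"ty": 0,"tz": 0,"wx": 0,"wy": 0,"wz": -90,"grip": 1},{"tx": 0,"ty": 0,"tz": 0,"wx": 0,"wy": 0,"wz": -90,"grip": 1}]'

```text
time_s: 18.2
position: [0.4917, 0.2829, 0.396]
tool_rot: [[-1.0, 0.003, -0.001], [0.003, 1.0, -0.003], [0.001, -0.003, -1.0]]
contact_force: [0.1, -0.8, -1.8]
grip_width: 0.0397
finger_force: 29.9
```

Call:
send_rows --deltas '[{"tx": 0,"ty": 0,"tz": 0,"wx": 0,"wy": 0,"wz": -45,"grip": 1},{"tx": 0,"ty": 0,"tz": 0,"wx": 0,"wy": 0,"wz": -90,"grip": 1},{"tx": 0,"ty": 0,"tz": 0,"wx": 0,"wy": 0,"wz": -90,"grip": 1},{"tx": 0,"ty": 0,"tz": 0,"wx": 0,"wy": 0,"wz": -90,"grip": 1},{"tx": 0,"ty": 0,"tz": 0,"wx": 0,"wy": 0,"wz": -90,"grip": 1},{"tx": 0,"ty": 0,"tz": 0,"wx": 0,"wy": 0,"wz": -90,"grip": 1},{"tx": 0,"ty": 0,"tz": 0,"wx": 0,"wy": 0,"wz": -90,"grip": 1},{"tx": 0,"ty": 0,"tz": 0,"wx": 0,"wy": 0,"wz": -90,"grip": 1},{"tx": 0,"ty": 0,"tz": 0,"wx": 0,"wy": 0,"wz": -90,"grip": 1},{"tx": 0,"ty": 0,"tz": 0,"wx": 0,"wy": 0,"wz": -90,"grip": 1},{"tx": 0,"ty": 0,"tz": 0,"wx": 0,"wy": 0,"wz": -90,"grip": 1},{"tx": 0,"ty": 0,"tz": 0,"wx": 0,"wy": 0,"wz": -90,"grip": 1},{"tx": 0,"ty": 0,"tz": 0,"wx": 0,"wy": 0,"wz": -90,"grip": 1}]'

```text
time_s: 19.5
position: [0.4911, 0.2847, 0.3963]
tool_rot: [[-0.004, -1.0, 0.0], [-1.0, 0.004, -0.002], [0.002, -0.0, -1.0]]
contact_force: [0.7, 0.1, -1.3]
grip_width: 0.04
finger_force: 29.9
```

```bash
python3 - <<'E'
from look import *
q=look(["spice_jar","coaster_1","pepper_mill"],"w5")
for r in eyes.spot_point("spice_jar",q)[:2]: print(r["score"],np.round(at_z(q,r["xy"],.18),3))
E
```

```text
19.5 [[-0.004, -1.0, 0.0], [-1.0, 0.004, -0.002], [0.002, -0.0, -1.0]] [0.49114973 0.28472212 0.39633802] [  1.  51. -70.  99.  51.  69.  97.]
spice_jar 0.7 [254.2 214. ] [0.487 0.352 0.   ]
  mask 0.74 [201. 191. 306. 351.] 10072
  mask 0.46 [223. 136. 282. 192.] 2558
coaster_1 0.93 [256.8  93.5] [0.484 0.197 0.01 ]
coaster_1 0.78 [263.   12.3] [0.477 0.113 0.01 ]
coaster_1 0.64 [254.3 169. ] [0.487 0.287 0.01 ]
  mask 0.84 [231.   0. 295.  52.] 2795
  mask 0.59 [223. 137. 281. 191.] 2504
  mask 0.17 [194. 323. 222. 348.] 253
0.7 [0.489 0.284 0.18 ]
```

View pics/w5.png

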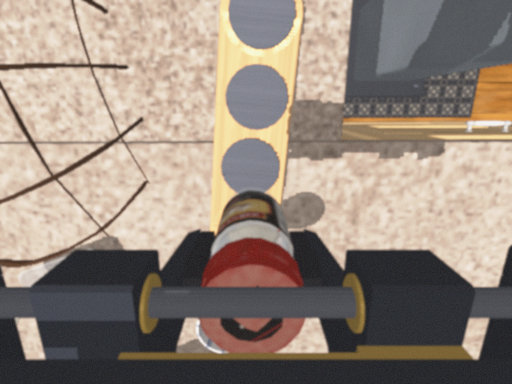

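The jar hangs straight above coaster 2 (free coaster edge at 252,165) and the camera now faces -y. Lowering.

Call:
send_rows --deltas '[{"tx": -0.2,"ty": -0.1,"tz": 3,"wx": 0,"wy": 0,"wz": 0,"grip": 1},{"tx": -0.2,"ty": -0.1,"tz": 6,"wx": 0,"wy": 0,"wz": 0,"grip": 1},{"tx": -0.2,"ty": -0.1,"tz": 9,"wx": 0,"wy": 0,"wz": 0,"grip": 1},{"tx": -0.2,"ty": -0.1,"tz": 12,"wx": 0,"wy": 0,"wz": 0,"grip": 1},{"tx": -0.2,"ty": -0.1,"tz": 14.5,"wx": 0,"wy": 0,"wz": 0,"grip": 1},{"tx": -0.2,"ty": -0.1,"tz": 15.6,"wx": 0,"wy": 0,"wz": 0,"grip": 1},{"tx": -0.2,"ty": -0.1,"tz": 16.2,"wx": 0,"wy": 0,"wz": 0,"grip": 1},{"tx": -0.2,"ty": -0.1,"tz": 16.4,"wx": 0,"wy": 0,"wz": 0,"grip": 1},{"tx": -0.2,"ty": -0.1,"tz": 16.5,"wx": 0,"wy": 0,"wz": 0,"grip": 1},{"tx": -0.2,"ty": -0.1,"tz": 16.5,"wx": 0,"wy": 0,"wz": 0,"grip": 1}]'

```text
time_s: 20.9
position: [0.492, 0.288, 0.2326]
tool_rot: [[0.0, -1.0, 0.001], [-1.0, -0.0, 0.001], [-0.001, -0.001, -1.0]]
contact_force: [0.4, -0.4, -1.2]
grip_width: 0.0403
finger_force: 29.9
```

Call:
send_rows --deltas '[{"tx": 0.1,"ty": 0,"tz": 0.1,"wx": 0,"wy": 0,"wz": 0,"grip": 1},{"tx": 0.1,"ty": 0,"tz": 0.2,"wx": 0,"wy": 0,"wz": 0,"grip": 1},{"tx": 0.1,"ty": 0,"tz": 0.2,"wx": 0,"wy": 0,"wz": 0,"grip": 1},{"tx": 0.1,"ty": 0,"tz": 0.2,"wx": 0,"wy": 0,"wz": 0,"grip": 0.45},{"tx": 0.1,"ty": 0,"tz": 0.2,"wx": 0,"wy": 0,"wz": 0,"grip": 0.3},{"tx": 0.1,"ty": 0,"tz": 0.2,"wx": 0,"wy": 0,"wz": 0,"grip": 0},{"tx": 0.1,"ty": 0,"tz": 0.2,"wx": 0,"wy": 0,"wz": 0,"grip": 0},{"tx": 0.1,"ty": 0,"tz": 0.2,"wx": 0,"wy": 0,"wz": 0,"grip": 0},{"tx": 0.1,"ty": 0,"tz": -3,"wx": 0,"wy": 0,"wz": 0,"grip": 0},{"tx": 0.1,"ty": 0,"tz": -7,"wx": 0,"wy": 0,"wz": 0,"grip": 0},{"tx": 0.1,"ty": 0,"tz": -11,"wx": 0,"wy": 0,"wz": 0,"grip": 0},{"tx": 0.1,"ty": 0,"tz": -15,"wx": 0,"wy": 0,"wz": 0,"grip": 0},{"tx": 0.1,"ty": 0,"tz": -19,"wx": 0,"wy": 0,"wz": 0,"grip": 0},{"tx": 5,"ty": 0,"tz": -19,"wx": 0,"wy": 0,"wz": 0,"grip": 0},{"tx": 10,"ty": 0,"tz": -19,"wx": 0,"wy": 0,"wz": 45,"grip": 0},{"tx": 15,"ty": 0,"tz": -19,"wx": 0,"wy": 0,"wz": 90,"grip": 0},{"tx": 20,"ty": 0,"tz": -19,"wx": 0,"wy": 0,"wz": 90,"grip": 0},{"tx": 20,"ty": 0,"tz": -19,"wx": 0,"wy": 0,"wz": 90,"grip": 0},{"tx": 20,"ty": 0,"tz": -19,"wx": 0,"wy": 0,"wz": 90,"grip": 0},{"tx": 20,"ty": 0,"tz": -19,"wx": 0,"wy": 0,"wz": 90,"grip": 0}]'

```text
time_s: 22.9
position: [0.4918, 0.087, 0.4218]
tool_rot: [[-0.788, -0.616, 0.0], [-0.616, 0.788, 0.0], [-0.0, -0.0, -1.0]]
contact_force: [0.6, 0.2, -0.3]
grip_width: 0.0878
finger_force: 0.0
```

Call:
send_rows --deltas '[{"tx": 2,"ty": -7,"tz": 0,"wx": 0,"wy": 0,"wz": 60,"grip": 0},{"tx": 4,"ty": -13,"tz": 0,"wx": 0,"wy": 0,"wz": 90,"grip": 0},{"tx": 7.1,"ty": -23,"tz": 4,"wx": 0,"wy": 0,"wz": 128,"grip": 0},{"tx": 7.1,"ty": -23,"tz": 4,"wx": 0,"wy": 0,"wz": 128,"grip": 0},{"tx": 7.1,"ty": -23,"tz": 4,"wx": 0,"wy": 0,"wz": 128,"grip": 0},{"tx": 7.1,"ty": -23,"tz": 4,"wx": 0,"wy": 0,"wz": 128,"grip": 0},{"tx": 7.1,"ty": -23,"tz": 4,"wx": 0,"wy": 0,"wz": 128,"grip": 0},{"tx": 7.1,"ty": -23,"tz": 4,"wx": 0,"wy": 0,"wz": 128,"grip": 0},{"tx": 7.1,"ty": -23,"tz": 4,"wx": 0,"wy": 0,"wz": 128,"grip": 0},{"tx": 7.1,"ty": -23,"tz": 4,"wx": 0,"wy": 0,"wz": 128,"grip": 0},{"tx": 7.1,"ty": -23,"tz": 4,"wx": 0,"wy": 0,"wz": 128,"grip": 0},{"tx": 7.1,"ty": -23,"tz": 4,"wx": 0,"wy": 0,"wz": 128,"grip": 0},{"tx": 7.1,"ty": -23,"tz": 4,"wx": 0,"wy": 0,"wz": 128,"grip": 0},{"tx": 7.1,"ty": -23,"tz": 4,"wx": 0,"wy": 0,"wz": 128,"grip": 0},{"tx": 7.1,"ty": -23,"tz": 4,"wx": 0,"wy": 0,"wz": 128,"grip": 0},{"tx": 7.1,"ty": -23,"tz": 4,"wx": 0,"wy": 0,"wz": 128,"grip": 0},{"tx": 7.1,"ty": -23,"tz": 4,"wx": 0,"wy": 0,"wz": 128,"grip": 0},{"tx": 7.1,"ty": -23,"tz": 4,"wx": 0,"wy": 0,"wz": 128,"grip": 0},{"tx": 7.1,"ty": -23,"tz": 4,"wx": 0,"wy": 0,"wz": 128,"grip": 0}]'

```text
time_s: 24.8
position: [0.5793, -0.1366, 0.3816]
tool_rot: [[-0.009, 1.0, -0.0], [1.0, 0.009, 0.0], [0.0, -0.0, -1.0]]
contact_force: [0.8, 0.5, -0.5]
grip_width: 0.088
finger_force: 0.0
```

```bash
python3 - <<'E'
from look import *
q=look(["salt_shaker"],"w6")
p=shot("scene")
for t in ("pepper_mill","spice_jar"):
    for r in eyes.spot_point(t,p)[:1]: print(t,r["score"],np.round(at_z(p,r["xy"],.014),3))
a=cv2.resize(p["color"][140:300,90:310],(528,384)); cv2.imwrite("pics/m3.png",np.hstack([a,q["color"][:,130:400]])[...,::-1])
E
```

```text
24.8 [[-0.009, 1.0, -0.0], [1.0, 0.009, 0.0], [0.0, -0.0, -1.0]] [ 0.57926177 -0.13659361  0.38160722] [ 24.  40. -26.  96.  22.  49. -12.]
salt_shaker 0.76 [252.8 168.4] [ 0.58  -0.138  0.   ]
  mask 0.78 [232. 153. 271. 203.] 1422
pepper_mill 0.86 [0.502 0.379 0.014]
spice_jar 0.97 [0.489 0.284 0.014]
```

View pics/m3.png

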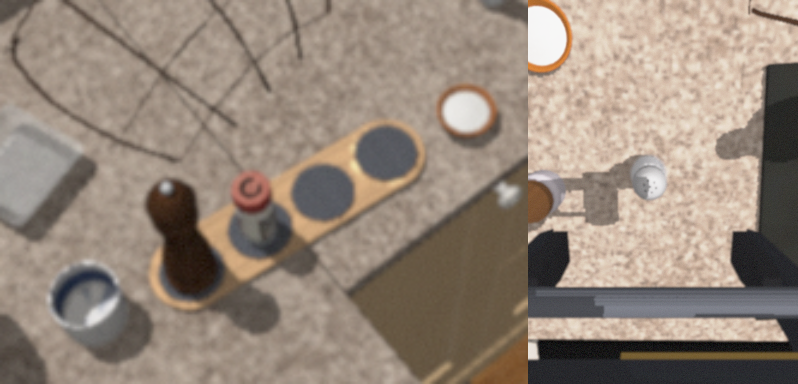

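Mill and spice jar both stand centred on coasters 1 and 2, and the shaker is at (0.579,-0.138), at 650,177 in the picture. Grasping it.

Call:
send_rows --deltas '[{"tx": -0.1,"ty": 0,"tz": 4,"wx": 0,"wy": 0,"wz": 0,"grip": 0},{"tx": -0.1,"ty": 0,"tz": 8,"wx": 0,"wy": 0,"wz": 0,"grip": 0},{"tx": -0.1,"ty": 0,"tz": 12,"wx": 0,"wy": 0,"wz": 0,"grip": 0},{"tx": -0.1,"ty": 0,"tz": 16,"wx": 0,"wy": 0,"wz": 0,"grip": 0},{"tx": -0.1,"ty": 0,"tz": 18.5,"wx": 0,"wy": 0,"wz": 0,"grip": 0},{"tx": -0.1,"ty": 0,"tz": 19,"wx": 0,"wy": 0,"wz": 0,"grip": 0},{"tx": -0.1,"ty": 0,"tz": 19,"wx": 0,"wy": 0,"wz": 0,"grip": 0.3},{"tx": -0.1,"ty": 0,"tz": 19,"wx": 0,"wy": 0,"wz": 0,"grip": 0.4},{"tx": -0.1,"ty": 0,"tz": 19,"wx": 0,"wy": 0,"wz": 0,"grip": 0.5},{"tx": -0.1,"ty": 0,"tz": 19,"wx": 0,"wy": 0,"wz": 0,"grip": 1},{"tx": -0.1,"ty": 0,"tz": 19,"wx": 0,"wy": 0,"wz": 0,"grip": 1},{"tx": -0.1,"ty": 0,"tz": 19,"wx": 0,"wy": 0,"wz": 0,"grip": 1},{"tx": -0.1,"ty": 0,"tz": 19,"wx": 0,"wy": 0,"wz": 0,"grip": 1}]'

```text
time_s: 26.4
position: [0.5793, -0.1376, 0.1922]
tool_rot: [[-0.008, 1.0, 0.0], [1.0, 0.008, -0.0], [-0.0, 0.0, -1.0]]
contact_force: [-1.5, -0.8, 4.2]
grip_width: 0.0409
finger_force: 30.0
```

Call:
send_rows --deltas '[{"tx": 0,"ty": 0,"tz": -2,"wx": 0,"wy": 0,"wz": 0,"grip": 1},{"tx": 0,"ty": 0,"tz": -5,"wx": 0,"wy": 0,"wz": 0,"grip": 1},{"tx": 1,"ty": 0,"tz": -9,"wx": 0,"wy": 0,"wz": 0,"grip": 1},{"tx": 3,"ty": -0.5,"tz": -12,"wx": 0,"wy": 0,"wz": 0,"grip": 1},{"tx": 6,"ty": -1.5,"tz": -14,"wx": 0,"wy": 0,"wz": 0,"grip": 1},{"tx": 10,"ty": -2.7,"tz": -15,"wx": 0,"wy": 0,"wz": 0,"grip": 1},{"tx": 14,"ty": -3.9,"tz": -15,"wx": 0,"wy": 0,"wz": 0,"grip": 1},{"tx": 18,"ty": -5.1,"tz": -15,"wx": 0,"wy": 0,"wz": 0,"grip": 1},{"tx": 22,"ty": -6.3,"tz": -15,"wx": 0,"wy": 0,"wz": 0,"grip": 1},{"tx": 26,"ty": -7.5,"tz": -15,"wx": 0,"wy": 0,"wz": 0,"grip": 1},{"tx": 30,"ty": -8.5,"tz": -15,"wx": 0,"wy": 0,"wz": 0,"grip": 1},{"tx": 32.5,"ty": -9.1,"tz": -15,"wx": 0,"wy": 0,"wz": 0,"grip": 1},{"tx": 34,"ty": -9.2,"tz": -15,"wx": 0,"wy": 0,"wz": 0,"grip": 1},{"tx": 34,"ty": -9.2,"tz": -15,"wx": 0,"wy": 0,"wz": 0,"grip": 1},{"tx": 34,"ty": -9.2,"tz": -15,"wx": 0,"wy": 0,"wz": 0,"grip": 1}]'

```text
time_s: 27.9
position: [0.4851, 0.2003, 0.3415]
tool_rot: [[-0.006, 1.0, -0.0], [1.0, 0.006, -0.002], [-0.002, -0.0, -1.0]]
contact_force: [0.1, -0.8, -1.0]
grip_width: 0.041
finger_force: 30.0
```

```bash
python3 - <<'E'
from look import *
q=look(["salt_shaker","coaster_1"],"w7")
for n,z in (("wrist",0),("scene",0)):
    p=q if n=="wrist" else shot(n)
    zb=p["_s"]["position"][2]-.1922
    for r in eyes.spot_point("salt_shaker",p)[:2]: print(n,r["score"],np.round(at_z(p,r["xy"],zb),3))
E
```

```text
27.9 [[-0.006, 1.0, -0.0], [1.0, 0.006, -0.002], [-0.002, -0.0, -1.0]] [0.48508855 0.20028132 0.34145706] [-15.  38. -20. 110.  22.  35. -49.]
salt_shaker 0.72 [252.5 228.6] [0.485 0.135 0.   ]
salt_shaker 0.57 [253.5 173. ] [0.486 0.201 0.   ]
  mask 0.77 [214. 202. 297. 355.] 8001
coaster_1 0.79 [252.7 173.2] [0.485 0.203 0.01 ]
  mask 0.88 [220. 138. 287. 204.] 3448
  mask 0.75 [226.  60. 300. 132.] 1311
  mask 0.62 [232.   0. 306.  34.] 983
wrist 0.72 [0.485 0.199 0.149]
wrist 0.57 [0.485 0.235 0.149]
scene 0.4 [0.48  0.198 0.149]
```

View pics/w7.png

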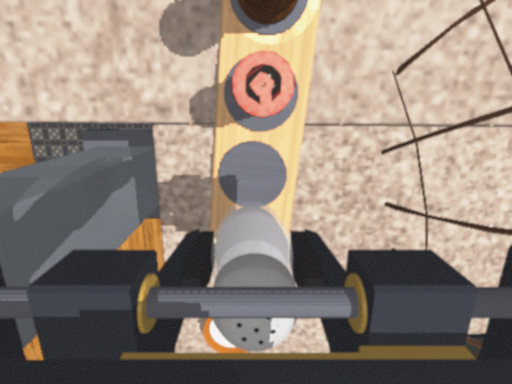

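Shaker hangs straight above coaster 3 (253,172), with the spice jar clear behind it at 262,85. Lowering it and letting go.

Call:
send_rows --deltas '[{"tx": 0.2,"ty": 0,"tz": 3,"wx": 0,"wy": 0,"wz": 0,"grip": 1},{"tx": 0.2,"ty": 0,"tz": 6,"wx": 0,"wy": 0,"wz": 0,"grip": 1},{"tx": 0.2,"ty": 0,"tz": 9,"wx": 0,"wy": 0,"wz": 0,"grip": 1},{"tx": 0.2,"ty": 0,"tz": 11.5,"wx": 0,"wy": 0,"wz": 0,"grip": 1},{"tx": 0.2,"ty": 0,"tz": 12.8,"wx": 0,"wy": 0,"wz": 0,"grip": 1},{"tx": 0.2,"ty": 0,"tz": 13.3,"wx": 0,"wy": 0,"wz": 0,"grip": 1},{"tx": 0.2,"ty": 0,"tz": 13.5,"wx": 0,"wy": 0,"wz": 0,"grip": 1},{"tx": 0.2,"ty": 0,"tz": 13.6,"wx": 0,"wy": 0,"wz": 0,"grip": 1},{"tx": 0.2,"ty": 0,"tz": 13.6,"wx": 0,"wy": 0,"wz": 0,"grip": 1}]'

```text
time_s: 29.2
position: [0.4849, 0.2038, 0.2065]
tool_rot: [[-0.008, 1.0, 0.001], [1.0, 0.008, 0.001], [0.001, 0.001, -1.0]]
contact_force: [1.2, -0.4, -0.8]
grip_width: 0.0405
finger_force: 30.0
```

Call:
send_rows --deltas '[{"tx": 0,"ty": 0,"tz": 0.1,"wx": 0,"wy": 0,"wz": 0,"grip": 1},{"tx": 0,"ty": 0,"tz": 0.1,"wx": 0,"wy": 0,"wz": 0,"grip": 1},{"tx": 0,"ty": 0,"tz": 0.1,"wx": 0,"wy": 0,"wz": 0,"grip": 0.45},{"tx": 0,"ty": 0,"tz": 0.1,"wx": 0,"wy": 0,"wz": 0,"grip": 0.3},{"tx": 0,"ty": 0,"tz": 0.1,"wx": 0,"wy": 0,"wz": 0,"grip": 0},{"tx": 0,"ty": 0,"tz": 0.1,"wx": 0,"wy": 0,"wz": 0,"grip": 0},{"tx": 0,"ty": 0,"tz": -3,"wx": 0,"wy": 0,"wz": 0,"grip": 0},{"tx": 0,"ty": 0,"tz": -7,"wx": 0,"wy": 0,"wz": 0,"grip": 0},{"tx": 0,"ty": 0,"tz": -11,"wx": 0,"wy": 0,"wz": 0,"grip": 0},{"tx": 0,"ty": 0,"tz": -15,"wx": 0,"wy": 0,"wz": 0,"grip": 0},{"tx": -5,"ty": -1,"tz": -16,"wx": 0,"wy": 0,"wz": 0,"grip": 0},{"tx": -10,"ty": -1.5,"tz": -16,"wx": 0,"wy": 0,"wz": 0,"grip": 0},{"tx": -15,"ty": -2,"tz": -16,"wx": 0,"wy": 0,"wz": 0,"grip": 0},{"tx": -20,"ty": -2.5,"tz": -16,"wx": 0,"wy": 0,"wz": 0,"grip": 0},{"tx": -25,"ty": -3,"tz": -16,"wx": 0,"wy": 0,"wz": 0,"grip": 0},{"tx": -30,"ty": -3.5,"tz": -16,"wx": 0,"wy": 0,"wz": 0,"grip": 0},{"tx": -36.7,"ty": -4.1,"tz": -16,"wx": 0,"wy": 0,"wz": 0,"grip": 0},{"tx": -36.7,"ty": -4.1,"tz": -16,"wx": 0,"wy": 0,"wz": 0,"grip": 0},{"tx": -36.7,"ty": -4.1,"tz": -16,"wx": 0,"wy": 0,"wz": 0,"grip": 0},{"tx": -36.7,"ty": -4.1,"tz": -16,"wx": 0,"wy": 0,"wz": 0,"grip": 0}]'

```text
time_s: 31.2
position: [0.4465, -0.1632, 0.3657]
tool_rot: [[-0.008, 1.0, 0.0], [1.0, 0.008, 0.001], [0.001, 0.0, -1.0]]
contact_force: [1.4, 0.7, 0.1]
grip_width: 0.0884
finger_force: 0.0
```

```bash
python3 - <<'E'
from look import *
q=look(["caper_jar"],"w8")
m=eyes.masks_of("caper_jar",q)[0]["pixels"].astype(np.uint8)
p=shot("scene")
for t in ("pepper_mill","spice_jar","salt_shaker"):
    for r in eyes.spot_point(t,p)[:1]: print(t,r["score"],np.round(at_z(p,r["xy"],.014),3))
a=cv2.resize(p["color"][140:300,90:310],(528,384)); cv2.imwrite("pics/m4.png",np.hstack([a,q["color"][:,130:400]])[...,::-1])
E
```

```text
31.2 [[-0.008, 1.0, 0.0], [1.0, 0.008, 0.001], [0.001, 0.0, -1.0]] [ 0.44648092 -0.16323933  0.36566426] [ 31.  34. -26. 117.  25.  35. -12.]
caper_jar 0.82 [252.3 171.7] [ 0.446 -0.165  0.   ]
  mask 0.7 [230. 150. 278. 209.] 1990
pepper_mill 0.73 [0.498 0.371 0.014]
spice_jar 0.64 [0.494 0.281 0.014]
salt_shaker 0.69 [0.491 0.21  0.014]
```

View pics/m4.png

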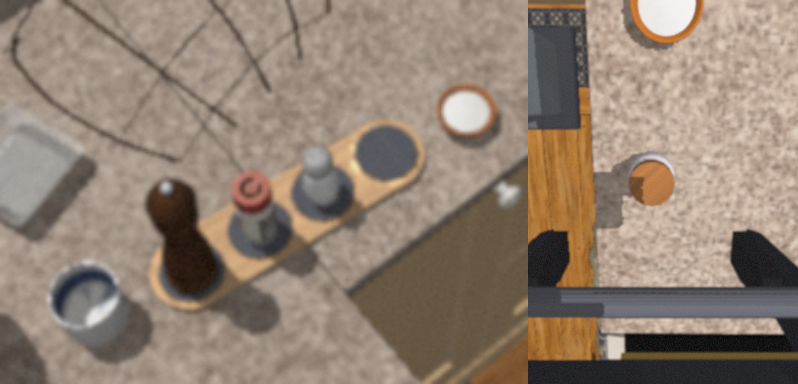

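All three stand on their coasters (shaker at 322,185), and the caper jar is at (0.446,-0.165), at 652,180. Grasping it.

Call:
send_rows --deltas '[{"tx": -0.2,"ty": 0,"tz": 4,"wx": 0,"wy": 0,"wz": 0,"grip": 0},{"tx": -0.2,"ty": 0,"tz": 8,"wx": 0,"wy": 0,"wz": 0,"grip": 0},{"tx": -0.2,"ty": 0,"tz": 12,"wx": 0,"wy": 0,"wz": 0,"grip": 0},{"tx": -0.2,"ty": 0,"tz": 16,"wx": 0,"wy": 0,"wz": 0,"grip": 0},{"tx": -0.2,"ty": 0,"tz": 18,"wx": 0,"wy": 0,"wz": 0,"grip": 0},{"tx": -0.2,"ty": 0,"tz": 18.3,"wx": 0,"wy": 0,"wz": 0,"grip": 0},{"tx": -0.2,"ty": 0,"tz": 18.3,"wx": 0,"wy": 0,"wz": 0,"grip": 0.2},{"tx": -0.2,"ty": 0,"tz": 18.3,"wx": 0,"wy": 0,"wz": 0,"grip": 0.3},{"tx": -0.2,"ty": 0,"tz": 18.3,"wx": 0,"wy": 0,"wz": 0,"grip": 0.4},{"tx": -0.2,"ty": 0,"tz": 18.3,"wx": 0,"wy": 0,"wz": 0,"grip": 1},{"tx": -0.2,"ty": 0,"tz": 18.3,"wx": 0,"wy": 0,"wz": 0,"grip": 1},{"tx": -0.2,"ty": 0,"tz": 18.3,"wx": 0,"wy": 0,"wz": 0,"grip": 1},{"tx": -0.2,"ty": 0,"tz": 18.3,"wx": 0,"wy": 0,"wz": 0,"grip": 1}]'

```text
time_s: 32.9
position: [0.447, -0.1658, 0.1835]
tool_rot: [[-0.008, 1.0, 0.002], [1.0, 0.008, -0.001], [-0.001, 0.002, -1.0]]
contact_force: [0.4, -0.3, 6.9]
grip_width: 0.0507
finger_force: 30.0
```

Call:
send_rows --deltas '[{"tx": 0,"ty": 0,"tz": -2,"wx": 0,"wy": 0,"wz": 0,"grip": 1},{"tx": 0,"ty": 0,"tz": -5,"wx": 0,"wy": 0,"wz": 0,"grip": 1},{"tx": 1,"ty": 0,"tz": -9,"wx": 0,"wy": 0,"wz": 0,"grip": 1},{"tx": 3,"ty": 0.3,"tz": -12,"wx": 0,"wy": 0,"wz": 0,"grip": 1},{"tx": 6,"ty": 0.7,"tz": -14,"wx": 0,"wy": 0,"wz": 0,"grip": 1},{"tx": 10,"ty": 1.2,"tz": -14,"wx": 0,"wy": 0,"wz": 0,"grip": 1},{"tx": 14,"ty": 1.7,"tz": -14,"wx": 0,"wy": 0,"wz": 0,"grip": 1},{"tx": 18,"ty": 2.2,"tz": -14,"wx": 0,"wy": 0,"wz": 0,"grip": 1},{"tx": 22,"ty": 2.7,"tz": -14,"wx": 0,"wy": 0,"wz": 0,"grip": 1},{"tx": 25,"ty": 3,"tz": -14,"wx": 0,"wy": 0,"wz": 0,"grip": 1},{"tx": 27,"ty": 3.3,"tz": -14,"wx": 0,"wy": 0,"wz": 0,"grip": 1},{"tx": 28,"ty": 3.3,"tz": -14,"wx": 0,"wy": 0,"wz": 0,"grip": 1},{"tx": 28,"ty": 3.3,"tz": -14,"wx": 0,"wy": 0,"wz": 0,"grip": 1},{"tx": 28,"ty": 3.3,"tz": -14,"wx": 0,"wy": 0,"wz": 0,"grip": 1}]'

```text
time_s: 34.3
position: [0.477, 0.1133, 0.3225]
tool_rot: [[-0.007, 1.0, -0.001], [1.0, 0.007, -0.002], [-0.002, -0.001, -1.0]]
contact_force: [0.5, -0.0, -1.3]
grip_width: 0.0512
finger_force: 30.0
```

```bash
python3 - <<'E'
from look import *
q=look(["caper_jar","coaster_1"],"w9")
for n in ("wrist","scene"):
    p=q if n=="wrist" else shot(n)
    zb=p["_s"]["position"][2]-.1835
    for r in eyes.spot_point("caper_jar",p)[:2]: print(n,r["score"],np.round(at_z(p,r["xy"],zb),3))
E
```

```text
34.3 [[-0.007, 1.0, -0.001], [1.0, 0.007, -0.002], [-0.002, -0.001, -1.0]] [0.47698824 0.11325852 0.32252897] [ -6.  38. -20. 117.  26.  29. -45.]
caper_jar 0.57 [250.5 230.5] [0.475 0.053 0.   ]
  mask 0.67 [195. 192. 308. 340.] 9339
coaster_1 0.83 [254.6 180.2] [0.479 0.113 0.01 ]
  mask 0.93 [234.   0. 315.  31.] 1820
  mask 0.89 [220. 147. 291. 205.] 3182
  mask 0.66 [223.  42. 301. 127.] 2514
wrist 0.57 [0.475 0.115 0.139]
scene 0.6 [0.471 0.112 0.139]
```

View pics/w9.png

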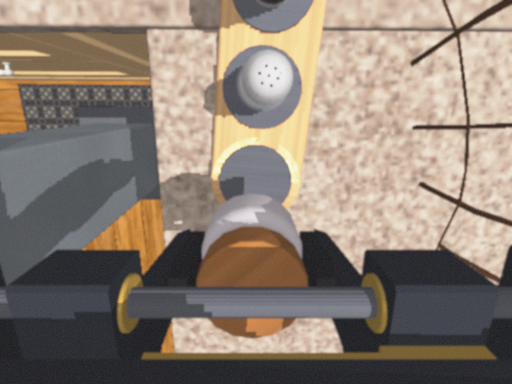

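Caper jar is above coaster 4 (255,178). Lowering.

Call:
send_rows --deltas '[{"tx": 0.1,"ty": 0.2,"tz": 3,"wx": 0,"wy": 0,"wz": 0,"grip": 1},{"tx": 0.1,"ty": 0.2,"tz": 6,"wx": 0,"wy": 0,"wz": 0,"grip": 1},{"tx": 0.1,"ty": 0.2,"tz": 9,"wx": 0,"wy": 0,"wz": 0,"grip": 1},{"tx": 0.1,"ty": 0.2,"tz": 11,"wx": 0,"wy": 0,"wz": 0,"grip": 1},{"tx": 0.1,"ty": 0.2,"tz": 12,"wx": 0,"wy": 0,"wz": 0,"grip": 1},{"tx": 0.1,"ty": 0.2,"tz": 12.4,"wx": 0,"wy": 0,"wz": 0,"grip": 1},{"tx": 0.1,"ty": 0.2,"tz": 12.5,"wx": 0,"wy": 0,"wz": 0,"grip": 1},{"tx": 0.1,"ty": 0.2,"tz": 12.5,"wx": 0,"wy": 0,"wz": 0,"grip": 1}]'

```text
time_s: 35.5
position: [0.4796, 0.1157, 0.1984]
tool_rot: [[-0.008, 1.0, 0.001], [1.0, 0.008, 0.0], [0.0, 0.001, -1.0]]
contact_force: [0.6, 0.2, -1.0]
grip_width: 0.0506
finger_force: 30.0
```

Call:
send_rows --deltas '[{"tx": 0,"ty": 0,"tz": 0.1,"wx": 0,"wy": 0,"wz": 0,"grip": 1},{"tx": 0,"ty": 0,"tz": 0.1,"wx": 0,"wy": 0,"wz": 0,"grip": 1},{"tx": 0,"ty": 0,"tz": 0.1,"wx": 0,"wy": 0,"wz": 0,"grip": 0.35},{"tx": 0,"ty": 0,"tz": 0.1,"wx": 0,"wy": 0,"wz": 0,"grip": 0.2},{"tx": 0,"ty": 0,"tz": 0.1,"wx": 0,"wy": 0,"wz": 0,"grip": 0},{"tx": 0,"ty": 0,"tz": 0.1,"wx": 0,"wy": 0,"wz": 0,"grip": 0},{"tx": 0,"ty": 0,"tz": -3,"wx": 0,"wy": 0,"wz": 0,"grip": 0},{"tx": 0,"ty": 0,"tz": -7,"wx": 0,"wy": 0,"wz": 0,"grip": 0},{"tx": 0,"ty": 0,"tz": -11,"wx": 0,"wy": 0,"wz": 0,"grip": 0},{"tx": 0,"ty": 0,"tz": -15,"wx": 0,"wy": 0,"wz": 0,"grip": 0},{"tx": -5,"ty": 0,"tz": -20,"wx": 0,"wy": 0,"wz": 0,"grip": 0},{"tx": -10,"ty": 0,"tz": -24,"wx": 0,"wy": 0,"wz": 0,"grip": 0},{"tx": -12,"ty": 0,"tz": -28,"wx": 0,"wy": 0,"wz": 0,"grip": 0},{"tx": -12,"ty": 0,"tz": -28,"wx": 0,"wy": 0,"wz": 0,"grip": 0},{"tx": -12,"ty": 0,"tz": -28,"wx": 0,"wy": 0,"wz": 0,"grip": 0}]'

```text
time_s: 37.0
position: [0.4808, -0.007, 0.4803]
tool_rot: [[-0.002, 1.0, 0.006], [1.0, 0.002, -0.002], [-0.002, 0.006, -1.0]]
contact_force: [-0.0, 0.2, 0.0]
grip_width: 0.0881
finger_force: 0.0
```

```bash
python3 - <<'E'
from h import *
p=shot("scene"); q=shot("wrist"); print(observe()["time_s"])
for n,pp in (("scene",p),("wrist",q)):
    for t in ("pepper_mill","spice_jar","salt_shaker","caper_jar","coaster_1"):
        for r in eyes.spot_point(t,pp)[:4 if 'coa' in t else 1]: print(n,t,round(r["score"],2),np.round(at_z(pp,r["xy"],.014),3))
a=cv2.resize(p["color"][140:300,90:310],(495,360)); b=cv2.resize(q["color"][:,120:400],(262,360)); cv2.imwrite("pics/m5.png",np.hstack([a,b])[...,::-1])
E
```

```text
37.1
scene pepper_mill 0.9 [0.496 0.378 0.014]
scene spice_jar 0.63 [0.495 0.285 0.014]
scene salt_shaker 0.91 [0.482 0.207 0.014]
scene caper_jar 0.63 [0.48  0.115 0.014]
scene coaster_1 0.75 [0.498 0.287 0.014]
scene coaster_1 0.75 [0.477 0.211 0.014]
scene coaster_1 0.73 [0.484 0.114 0.014]
scene coaster_1 0.68 [0.489 0.373 0.014]
wrist pepper_mill 0.32 [0.476 0.115 0.014]
wrist caper_jar 0.66 [0.476 0.117 0.014]
wrist coaster_1 0.75 [0.48  0.112 0.014]
```

View pics/m5.png

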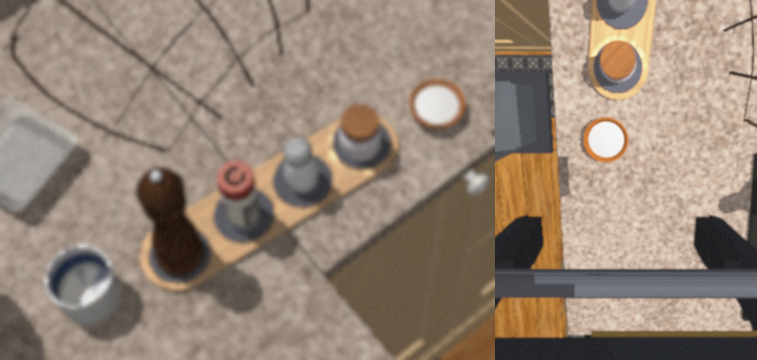

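All four stand centred on their coasters: mill (178,225), spice jar (240,200), shaker (300,175) and caper jar (360,137). The bowl and beaker have not moved and the gripper is clear, so I'm handing in.

```bash
python3 -c "
from rig import job
print(job.hand_in())"
```

```text
the job is handed in; nothing more can be done
None
```

I handed the job in at about 37 s: the final pictures show the china jar, salt shaker, spice jar and pepper mill upright on their coasters, shortest by the salt bowl to tallest by the beaker. The bowl and beaker look unmoved and the gripper is clear, but hand-in returned no verdict.

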